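Move the bay marker to the next folding peg

ROBOT

A 7-joint arm with a two-finger parallel gripper is mounted at the origin on the work surface. World frame = base frame: x ahead of the robot, y to its left, z up, the work surface at z = 0. Lengths are in m, angles in rad, forces in N, time in s.
With the tool pointing down it reaches from about 0.4 to 0.85 m from the base axis. Payload 6.9 kg.
Tool frame: the origin (TCP) lies at the very end of the fingers, on their centre line; the grasp point (between the pads) lies 19 mm behind it; z points along the fingers, y is the line along which they close (so a half turn about z gives the same grasp; the last joint's range is limited). The gripper opens to 85 mm and grips with 20 to 120 N. Pads are 22 mm wide; open, the fingers measure 114 mm over their backs; the gripper's body (76 mm by 85 mm) begins 54 mm behind the grasp point. The pads swing forward as they close: fully open they stand 13 mm farther back than shut.
Start: joints at [-1.071, 0.507, -0.238, 1.5, 0.126, 1.149, -0.155], TCP at [0.24, 0.577, 0.231] pointing down, gripper open.
Joint ranges: [-3.08, 3.08], [-0.24, 2.05], [-1.43, 1.35], [0, 2.5], [-1.52, 4.66], [0.17, 1.96], [-2.89, 2.89]. Speed limits (rad/s): [2.39, 2.39, 3.14, 3.14, 3.14, 3.14, 3.14].

INTERFACE

Orientations are given as a unit quaternion [x, y, z, w].
In Python, from cell import env, fingers, kin, get_obs, vision, order gives the robot as it stands. Calls block until the motion is done:
- env.move_to(position, orientation): joint-space move of the TCP to a pose.
- env.line_to(position, max_speed=0.15, orientation=None): straight line of the TCP; orientation=None keeps the orientation; max_speed is the mean speed in m/s.
- env.move_j(angles): joint-space move.
- fingers.gripper_open() and fingers.close_gripper(grasp_force=None): open the fingers fully, or close them until they stop; grasp_force is the grip in N (None keeps the last).
- env.hold(seconds).
- kin.inverse_kinematics(position, orientation): joint angles nearest the present ones, or None.
- get_obs(): the state.
- vision.get_image(name): name is "scene" or "side" or "wrist"; returns a dict with "pixels" (384x512x3 uint8, red, green, blue), "z_map" (384x512 float32, m along the optical axis (not along the pixel's ray), 0 where there is no reading), "mtx" (3x3 intrinsics, pixels), "eye" and "orientation" of the camera in the world. Camera axes: x right, y down, z forward; pixel columns grow to the right and rows downward; lengths in m; the calibration is good to about 2 mm. A picture is of the moment at which its call begins.
A pose or a line that the arm cannot do raises env.Unreachable and nothing moves.
- order.job_done(): hands the job in; it is judged then, once.
The state is a dict: "time_s": time; "q": joint angles; "dq": joint speeds; "effort": joint torques, N m; "eef_pos": TCP position; "tcp_rot": TCP orientation; "force": force on the tool from outside, world axes, zero at the start; "wrist_torque": the same for the moment, N m; "gripper_width": finger opening in m; "gripper_force": force on a finger pad.
Only numpy, scipy, OpenCV 4.12 (cv2) and the standard library are available. Lean on these libraries where they do the work, as an engineer would, in place of code of your own. Each camera call takes 0.05 s, during which the arm holds its last target. There are 200 camera calls.

TASK

The plywood bay marker hangs on the peg of the book bay that has been counted. Swing the folded peg of the other bay panel fully out, hang the marker astride that peg instead, and then fold the emptied peg back flat along its panel.

Things in the scene. Friction and masses are not known exactly. Their poses are not given: they have to be found in the camera images.
- used_post: Fixed low steel bay panel, 200 wide, 140 high, 20 thick, books 98 high behind it. Origin on the bench under its centre; x points out of its front, y along the panel, z up. Carries a peg: a level round bar 12 thick, axis at height 130, hinged on a vertical axis at (35, -60) and 140 long, ending in an upright round pin 12 thick, top at height 182. The marker starts on this peg.
- next_post: Second fixed panel, identical, same frame and peg geometry; its empty peg starts folded. The marker is to hang on this peg. At peg angle q the end pin's axis stands at (35 + 140 sin q, -60 + 140 cos q) in its panel's frame, on either panel. Take the pin from above or push it.
- used_peg (a joint): Angle of the peg on used_post, rad: 0 folded, bar along the panel's +y (stop); 1.57 swung out, bar along the panel's +x (stop). Light friction (about 1 N at the pin), no spring: it stays where it is left. Starts at 1.57.
- next_peg (a joint): Angle of the peg on next_post, same meaning and friction. Starts between 0 and 0.3.
- marker: Loose A-shaped marker, plywood 14 thick, about 0.12 kg. Origin at the top of its notch, which rests on the bar (height 136). x: thickness, along the bar; y across; z up. Grip tab above: 36 wide (y), up to z = 46. Legs splay to z = -75, 130 wide overall. Notch open below, 16 wide at top, 56 at mouth: it lifts straight up off a bar. Starts 55 to 75 from the hinge.
Things that resemble listed ones, but are neither listed nor needed, are in the scene too. Of the things that look like the marker, the middle-sized one is meant.

How it is judged:
On the way, in this order (a step that is already met when the one before it is completed fails the run):
1. the folded peg of the other panel is swung out (beyond 1.3 rad) while the marker still hangs on its first peg (value of joint next_peg above 1.3 rad and contact force between marker and used_post above 0.2 N), for 0.2 s.
2. the marker hangs on the peg just swung out, the other peg not yet folded (contact force between marker and next_post above 0.2 N and z of marker in the frame of next_post between 0.126 and 0.146 m and x of marker in the frame of next_post between 0.045 and 0.175 m and value of joint used_peg above 0.5 rad), for 0.2 s.
At the end, for the whole second after the job is handed in: The marker hangs astride the peg of next_post, notch top on the bar (within 10 mm in height), upright within 20 degrees and at rest; that peg is swung out beyond 1.3 rad; the peg of used_post is folded to less than 0.2 rad (11 degrees) (value of joint used_peg below 0.2 rad and value of joint next_peg above 1.3 rad and contact force between marker and next_post above 0.2 N and z of marker in the frame of next_post between 0.126 and 0.146 m and x of marker in the frame of next_post between 0.045 and 0.175 m and y of marker in the frame of next_post between -0.11 and -0.01 m and angle between marker's own z axis and vertical below 0.35 rad and linear speed of marker below 0.03 m/s); the robot touches nothing.
It also fails if it takes over 72 s, if anything falls off the work surface, if the arm or the gripper's body presses on something with over 40 N, if the wrist force passes 120 N, or if a joint passes its speed limit or range.

## Working session

There is one attempt and no reset: what is moved stays moved. The work goes in short steps, each a Python script; the robot and the scene stay as the last script left them, time stands still between calls to the robot, and variables do not carry over. Pictures are saved under pics/ and viewed, at most 10 in all, crops included, and the job is handed in when it is done.

```bash
ls; mkdir -p pics; cat > h.py <<'E'
import numpy as np, cv2
from scipy.spatial.transform import Rotation as R
from cell import env, fingers, kin, get_obs, vision, order
def shot(n,f=None):
    im=vision.get_image(n)
    if f: cv2.imwrite('pics/'+f,im['pixels'][:,:,::-1])
    return im
def rot(im):
    o=np.array(im['orientation'],float)
    return o if o.shape==(3,3) else R.from_quat(o).as_matrix()
def cloud(im):
    K=np.array(im['mtx']);z=im['z_map'];v,u=np.mgrid[:z.shape[0],:z.shape[1]]
    c=np.stack([(u-K[0,2])/K[0,0]*z,(v-K[1,2])/K[1,1]*z,z],-1)
    p=c@rot(im).T+np.array(im['eye']); p[z==0]=np.nan
    return p
E
python3 - <<'E'
from h import *
o=get_obs();print(o['time_s'],o['eef_pos'],o['tcp_rot'],o['force'])
a=[]
for n in('scene','side'):
    im=shot(n,n+'0.png');print(n,im['eye'],im['orientation'],im['mtx']);np.savez('pics/'+n+'0.npz',p=cloud(im),c=im['pixels'])
E
```

```text
pics
0.0 [0.24025949 0.57640544 0.23040836] [ 1.96110125e-01  9.80581442e-01 -9.09830280e-04 -1.64794473e-04] [ 0.06646897 -0.77204911  0.68523729]
scene [1.14823183 0.06959177 0.69230453] [ 0.55523726  0.73645777 -0.30614047 -0.23583799] [[396.76961858   0.         258.10687553]
 [  0.         396.76961858 187.42627567]
 [  0.           0.           1.        ]]
side [ 0.24299111 -0.7440957   0.69875865] [ 0.882211   -0.20224947  0.10468675 -0.41211598] [[374.46110663   0.         255.81296972]
 [  0.         374.46110663 187.22315992]
 [  0.           0.           1.        ]]
```

View pics/scene0.png

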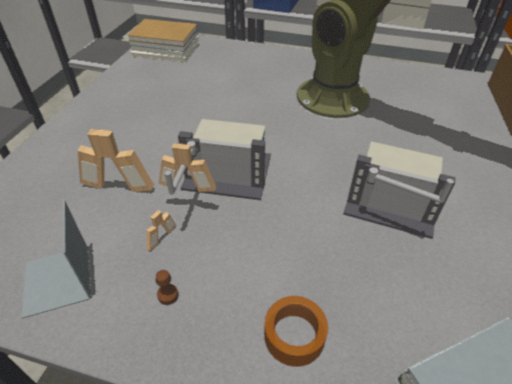

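View pics/side0.png

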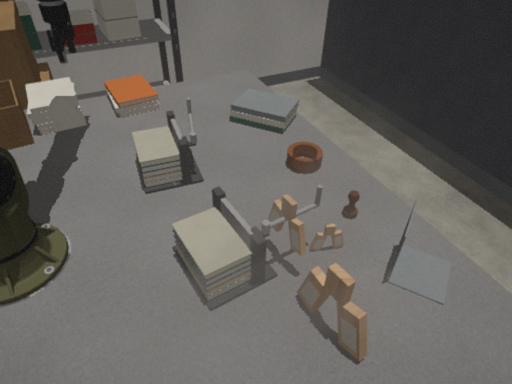

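The scene view shows used_post at (225,160) with its peg swung out and the middle marker at (185,165). next_post is at (400,190): its hinge is at (373,175) and its pin end at (448,180). The side view agrees, with the pins at (318,195) and (189,105). Next I'll measure them.

```bash
python3 - <<'E'
from h import *
for n in('scene','side'):
    d=np.load(f'pics/{n}0.npz');p=d['p'];c=d['c']
    for lo,hi in((.165,.19),(.132,.146),(.122,.132),(.085,.105)):
        m=((p[...,2]>lo)&(p[...,2]<hi)&(p[...,0]>.2)&(abs(p[...,1])<.6)).astype(np.uint8)
        k,l,s,ce=cv2.connectedComponentsWithStats(m)
        for i in range(1,k):
            if s[i,4]<5: continue
            q=p[l==i];(x,y),wh,a=cv2.minAreaRect((q[:,:2]*1000).astype(np.float32))
            print(n,lo,'px',ce[i].round(),s[i,4],'c',round(x),round(y),'wh',np.round(wh),round(a),'mean',(q.mean(0)*1000).round(),'zmax',round(q[:,2].max()*1000),'rgb',c[l==i].mean(0).round())
E
```

```text
scene 0.165 px [100. 133.] 167 c 569 -448 wh [21. 50.] 9 mean [ 570. -447.  170.] zmax 173 rgb [189. 158. 116.]
scene 0.165 px [181. 149.] 192 c 577 -252 wh [16. 36.] 8 mean [ 580. -251.  177.] zmax 184 rgb [160. 133.  99.]
scene 0.165 px [168. 176.] 63 c 659 -243 wh [13. 12.] 30 mean [ 660. -242.  177.] zmax 184 rgb [126. 123. 120.]
scene 0.165 px [449. 184.] 68 c 531 272 wh [12. 11.] 35 mean [533. 272. 176.] zmax 183 rgb [118. 116. 114.]
scene 0.132 px [188. 139.] 206 c 498 -271 wh [75. 38.] 53 mean [ 498. -274.  139.] zmax 146 rgb [104. 102. 102.]
scene 0.132 px [258. 143.] 118 c 468 -118 wh [23. 30.] 6 mean [ 471. -118.  139.] zmax 143 rgb [91. 89. 90.]
scene 0.132 px [104. 146.] 123 c 575 -444 wh [20. 53.] 29 mean [ 574. -443.  139.] zmax 146 rgb [129. 105.  78.]
scene 0.132 px [182. 168.] 438 c 616 -247 wh [98. 95.] 6 mean [ 595. -248.  139.] zmax 146 rgb [154. 135. 111.]
scene 0.132 px [393. 178.] 564 c 504 183 wh [195.  48.] 61 mean [498. 176. 137.] zmax 146 rgb [134. 133. 131.]
scene 0.132 px [446. 179.] 118 c 473 285 wh [30. 23.] 84 mean [474. 283. 139.] zmax 143 rgb [95. 9
[... 6539 characters left out ...]
0.   98.] zmax 105 rgb [151. 147. 133.]
side 0.085 px [272. 217.] 37 c 561 -210 wh [ 3. 28.] 6 mean [ 561. -207.   95.] zmax 105 rgb [109. 103.  96.]
side 0.085 px [280. 224.] 14 c 570 -234 wh [ 6. 14.] 76 mean [ 570. -233.   90.] zmax 97 rgb [98. 86. 75.]
side 0.085 px [297. 242.] 124 c 572 -295 wh [14. 44.] 24 mean [ 574. -299.   95.] zmax 105 rgb [113. 102.  90.]
side 0.085 px [398. 253.] 13 c 753 -414 wh [20.  2.] 44 mean [ 749. -418.   95.] zmax 103 rgb [72. 73. 72.]
side 0.085 px [316. 285.] 151 c 550 -411 wh [ 7. 57.] 15 mean [ 550. -411.   95.] zmax 105 rgb [101.  86.  72.]
side 0.085 px [351. 320.] 252 c 564 -495 wh [21. 62.] 30 mean [ 566. -499.   95.] zmax 105 rgb [107.  92.  77.]
```

```bash
python3 - <<'E'
import cv2,numpy as np
a=cv2.imread('pics/scene0.png');b=cv2.imread('pics/side0.png')
f=lambda i,x,y,w=100,h=100:cv2.resize(i[y:y+h,x:x+w],(400,300),interpolation=cv2.INTER_CUBIC)
cv2.imwrite('pics/crop.png',np.vstack([np.hstack([f(a,150,115,133),f(a,335,140,133)]),np.hstack([f(b,210,170,133),f(b,120,85,133)])]))
E
```

```text
(no output)
```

View pics/crop.png

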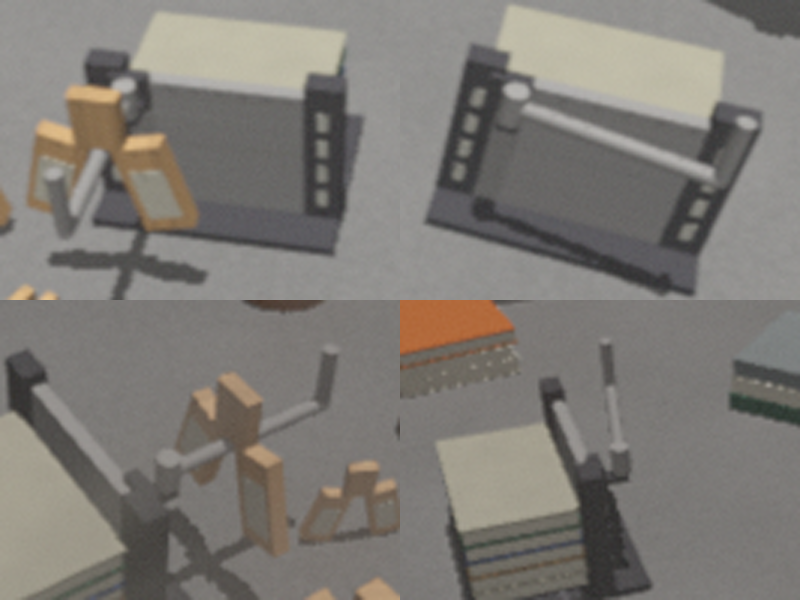

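The crops confirm both hinges are on the panels' −y side and the marker sits mid-bar. The heights check out: pins at 183, the tab at 183 and 36 wide, the books at 99. I'll swing the next peg out by caging the pin and pushing it with the trailing finger.

```bash
cat >> h.py <<'E'
def Q(a): return (R.from_euler('z',a)*R.from_euler('x',np.pi)).as_quat()
D=lambda a:np.array([np.cos(a),np.sin(a)])
def best(pts):
    "pick a or a+pi: larger joint-7 margin over the poses"
    r={}
    for o in(0,np.pi,-np.pi):
        s=[kin.inverse_kinematics(p,Q(a+o)) for p,a in pts]
        if all(x is not None for x in s): r[o]=max(abs(x[6]) for x in s)
    print(r); return min(r,key=r.get)
def push(hinge,a0,a1,zl=.150,zh=.26,n=8,off=36.5e-3):
    s=np.sign(a1-a0); T=lambda a:s*np.array([-np.sin(a),np.cos(a)])
    pose=lambda a,f,z:[*(hinge+.14*D(a)+f*T(a)),z]
    A=np.linspace(a0,a1,n); o=best([(pose(a,off,zl),a) for a in(a0,(a0+a1)/2,a1)])
    env.move_to(pose(a0,.018,zh),Q(a0+o)); env.line_to(pose(a0,.018,zl),.15)
    for a in A: env.line_to(pose(a,off,zl),.12,Q(a+o)); print(np.round(a,2),np.round(get_obs()['force'],1))
    env.line_to(pose(a1,.012,zl),.1); env.line_to(pose(a1,.012,zh),.2)
    print('t',get_obs()['time_s'])
E
python3 - <<'E'
from h import *
pin=np.array([.5285,.272]);b=np.radians(74.5);hinge=pin-.14*D(b)
push(hinge,b,np.radians(-2))
for n in('scene','side'):
    im=shot(n,n+'1.png');p=cloud(im)
    for lo,hi in((.168,.19),(.1325,.138)):
        m=((p[...,2]>lo)&(p[...,2]<hi)&(p[...,0]>.5)&(p[...,0]<.7)&(abs(p[...,1])<.35)).astype(np.uint8)
        k,l,s,ce=cv2.connectedComponentsWithStats(m)
        for i in range(1,k):
            if s[i,4]>8:
                q=p[l==i];(x,y),wh,a=cv2.minAreaRect((q[:,:2]*1000).astype(np.float32));print(n,lo,ce[i].round(),s[i,4],round(x),round(y),np.round(wh),round(a),np.polyfit(q[:,0],q[:,1],1).round(3))
E
```

```text
{0: np.float64(1.4819133324764644), 3.141592653589793: np.float64(2.031072121536697), -3.141592653589793: np.float64(2.0310721215366976)}
1.3 [ 0.4 -0.1 -0.2]
1.11 [-0.4  1.5  0.4]
0.92 [-0.3  0.5 -0. ]
0.73 [ 0.3  0.7 -0.2]
0.54 [-0.6  0.5 -0.3]
0.35 [ 0.3  1.3 -0.5]
0.16 [-0.3 -0.3  0.5]
-0.03 [-0.2  0.5  0.5]
t 6.6667
scene 0.168 [181. 149.] 172 577 -252 [16. 37.] 7 [-0.734  0.174]
scene 0.168 [168. 175.] 57 658 -244 [12. 11.] 19 [-0.031 -0.222]
scene 0.168 [368. 207.] 63 635 132 [11. 11.] 59 [0.049 0.1  ]
scene 0.1325 [193. 149.] 14 525 -253 [ 4. 16.] 77 [-0.302 -0.094]
scene 0.1325 [171. 164.] 36 585 -279 [ 6. 38.] 5 [-4.21   2.186]
scene 0.1325 [178. 177.] 123 622 -247 [84. 11.] 8 [ 0.13  -0.327]
scene 0.1325 [197. 167.] 42 579 -222 [12. 40.] 21 [-2.275  1.094]
scene 0.1325 [370. 189.] 170 552 135 [ 12. 103.] 87 [-0.065  0.171]
scene 0.1325 [363. 223.] 15 639 132 [ 6. 11.] 2 [ 0.319 -0.073]
side 0.168 [239. 115.] 24 631 127 [ 8. 13.] 6 [-0.315  0.326]
side 0.168 [319. 189.] 38 654 -245 [13. 10.] 71 [ 0.033 -0.268]
side 0.168 [289. 202.] 147 572 -254 [16. 38.] 4 [-0.715  0.151]
side 0.1325 [217. 132.] 106 566 132 [ 14. 130.] 87 [-0.042  0.155]
side 0.1325 [306. 207.] 81 625 -250 [65. 12.] 5 [ 0.091 -0.306]
side 0.1325 [278. 209.] 21 564 -227 [ 3. 37.] 7 [-6.628  3.509]
side 0.1325 [275. 222.] 85 538 -260 [61. 15.] 5 [ 0.158 -0.345]
side 0.1325 [296. 226.] 33 571 -285 [12. 38.] 26 [-1.685  0.676]
```

```bash
python3 - <<'E'
from h import *
a=np.radians(6.5);c=np.array([.575,-.253])
for n in('scene','side'):
    p=np.load(f'pics/{n}0.npz')['p'].reshape(-1,3);d=p[:,:2]-c;x=d@D(a);y=d@D(a+np.pi/2)
    for lo,hi in((-.06,-.05),(-.05,-.04),(-.04,-.03),(-.03,-.022),(-.018,.018),(.022,.03),(.03,.04),(.04,.05),(.05,.06)):
        m=(abs(x)<.012)&(y>lo)&(y<hi);print(n,lo,hi,np.nanmax(p[m,2]).round(3),end=' | ')
zt=max(.149,0)
g=[*c,zt]; t=np.array([.561,.134]); at=np.radians(-3)
o=best([(g,a),([*t,zt],at),([*c,.3],a),([*t,.3],at)])
print(o)
env.move_to([*c,.27],Q(a+o)); im=shot('wrist','w1.png'); env.line_to([*c,.215],.15)
print(get_obs()['eef_pos'],get_obs()['force'],get_obs()['time_s'])
E
```

```text
scene -0.06 -0.05 0.12 | scene -0.05 -0.04 0.148 | scene -0.04 -0.03 0.147 | scene -0.03 -0.022 0.144 | scene -0.018 0.018 0.184 | scene 0.022 0.03 0.143 | scene 0.03 0.04 0.146 | scene 0.04 0.05 0.147 | scene 0.05 0.06 0.13 | side -0.06 -0.05 0.131 | side -0.05 -0.04 0.147 | side -0.04 -0.03 0.144 | side -0.03 -0.022 0.142 | side -0.018 0.018 0.183 | side 0.022 0.03 0.143 | side 0.03 0.04 0.146 | side 0.04 0.05 0.146 | side 0.05 0.06 0.125 | {0: np.float64(1.6510556794381994), 3.141592653589793: np.float64(1.4965700129850423), -3.141592653589793: np.float64(1.4965700129850428)}
3.141592653589793
[ 0.5752455  -0.25269567  0.2153365 ] [0.31662848 0.16046085 0.96707988] 9.9
```

View pics/w1.png

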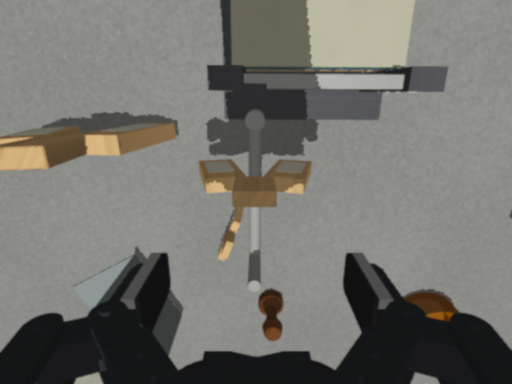

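The wrist view shows the tab at (255,190), in line with the bar (255) and midway between the fingers (257). The leg tops reach 147 mm, so I'll grip with the TCP at 156 mm, then lift, carry and place.

```bash
python3 - <<'E'
from h import *
a=np.radians(6.5);c=np.array([.575,-.253]);t=np.array([.561,.134]);at=np.radians(-3);o=np.pi;zt=.156
env.line_to([*c,zt],.08); fingers.close_gripper(40)
s=get_obs();print(s['gripper_width'],s['gripper_force'],s['force'],s['time_s'])
env.line_to([*c,.29],.15); print(get_obs()['force'])
env.move_to([*t,.29],Q(at+o)); shot('scene','s2.png'); im=shot('side'); p=cloud(im)
m=(p[...,2]>.2)&(abs(p[...,0]-t[0])<.08)&(abs(p[...,1]-t[1])<.09)
w=(im['pixels'][...,0].astype(int)-im['pixels'][...,2]>30)&m
q=p[w];print(len(q),q.min(0),q.max(0),get_obs()['gripper_width'],get_obs()['time_s'])
E
```

```text
0.03522851191968138 42.67122030258179 [-1.1106367  -1.25405886  2.8030472 ] 11.2917
[-7.03738984e-02  1.72781455e-03 -1.92515868e+00]
304 [0.54868485 0.06459083 0.2002605 ] [0.56528565 0.17289306 0.29055495] 0.03541890091245056 13.875
```

View pics/s2.png

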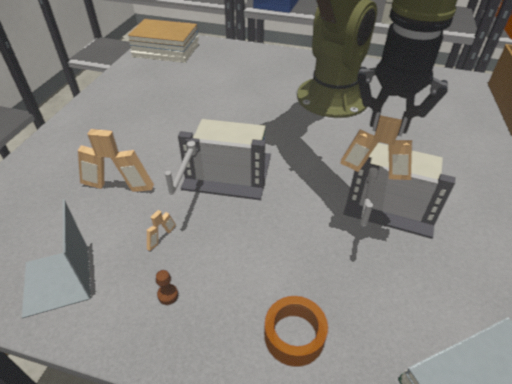

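The marker is held level and upright at (390,140), over the swung-out peg. Lowering it now.

```bash
python3 - <<'E'
from h import *
t=np.array([.561,.134])
env.line_to([*t,.170],.12); print(get_obs()['force'])
for z in(.163,.159,.157,.1555):
    env.line_to([*t,z],.04); f=get_obs()['force'];print(z,f)
    if f[2]>2: break
env.hold(.2); fingers.gripper_open(); env.line_to([*t,.27],.12)
shot('scene','s3.png')
for n in('scene','side'):
    p=cloud(shot(n))
    for lo,hi in((.168,.19),(.1325,.138)):
        m=((p[...,2]>lo)&(p[...,2]<hi)&(p[...,0]>.5)&(p[...,0]<.7)&(abs(p[...,1])<.35)).astype(np.uint8)
        k,l,s,ce=cv2.connectedComponentsWithStats(m)
        for i in range(1,k):
            if s[i,4]>15:
                q=p[l==i];(x,y),wh,a=cv2.minAreaRect((q[:,:2]*1000).astype(np.float32));print(n,lo,ce[i].round(),s[i,4],round(x),round(y),np.round(wh),round(a),q[:,2].max().round(3))
print(get_obs()['time_s'])
E
```

```text
[ 0.17550093 -0.03922321 -1.46439055]
0.163 [-0.21790235  0.57090719 -1.66309985]
0.159 [ 0.28613168 -0.93980219 -0.97772537]
0.157 [-1.84693361e-03  2.40813668e-01 -2.71548576e+00]
0.1555 [-0.93914087 -1.61818385  5.09733862]
scene 0.168 [168. 175.] 57 658 -243 [12. 12.] 27 0.184
scene 0.168 [374. 181.] 201 562 136 [36. 16.] 86 0.185
scene 0.168 [369. 207.] 63 636 132 [12. 12.] 78 0.184
scene 0.1325 [182. 168.] 221 591 -251 [146.  15.] 5 0.138
scene 0.1325 [353. 193.] 49 566 105 [41. 11.] 70 0.138
scene 0.1325 [367. 201.] 45 586 134 [11. 40.] 87 0.138
scene 0.1325 [383. 201.] 44 570 162 [38.  4.] 88 0.138
side 0.168 [238. 114.] 22 630 129 [9. 9.] 65 0.183
side 0.168 [214. 119.] 61 559 134 [38. 14.] 87 0.183
side 0.168 [319. 189.] 38 654 -245 [12. 11.] 87 0.183
side 0.1325 [209. 135.] 68 531 118 [56. 76.] 9 0.138
side 0.1325 [230. 129.] 44 602 129 [10. 60.] 86 0.137
side 0.1325 [291. 215.] 201 583 -254 [151.  14.] 7 0.138
18.1083
```

View pics/s3.png

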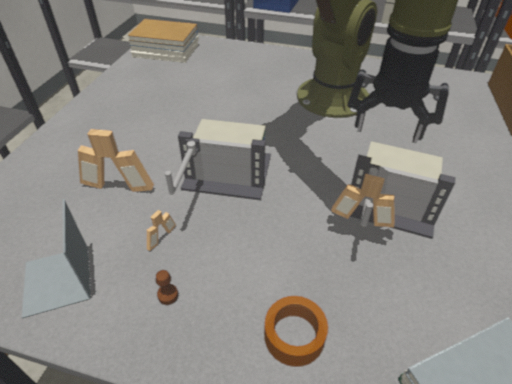

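The marker hangs upright astride the next peg at (372,190), top at 183 mm. Now folding the used peg.

```bash
python3 - <<'E'
from h import *
pin=np.array([.656,-.244]);b=np.radians(6.5);hinge=pin-.14*D(b)
push(hinge,b,np.radians(92.5),n=9)
im=shot('scene','s4.png')
for n in('scene','side'):
    p=cloud(shot(n))
    m=((p[...,2]>.168)&(p[...,2]<.19)&(p[...,0]>.42)&(p[...,0]<.7)&(abs(p[...,1])<.35)).astype(np.uint8)
    k,l,s,ce=cv2.connectedComponentsWithStats(m)
    for i in range(1,k):
        if s[i,4]>8:
            q=p[l==i];(x,y),wh,_=cv2.minAreaRect((q[:,:2]*1000).astype(np.float32));print(n,ce[i].round(),round(x),round(y),np.round(wh),'bar ang',np.degrees(np.arctan2(y/1e3-hinge[1],x/1e3-hinge[0])).round(1))
E
```

```text
{0: np.float64(1.3721556387034917), 3.141592653589793: np.float64(2.6093723929017942), -3.141592653589793: np.float64(2.609372392901795)}
0.11 [ 0.3 -0.1 -0.2]
0.3 [0.5 0.7 1.3]
0.49 [-0.1 -0.5  0.5]
0.68 [-1.   0.1 -0.4]
0.86 [ 1.  -0.   0.2]
1.05 [-0.1  0.3 -0.9]
1.24 [ 0.  -0.5  0.4]
1.43 [-0.3 -0.1 -0.2]
1.61 [0.1 0.9 0.1]
t 25.125
scene [252. 141.] 511 -119 [12. 11.] bar ang 92.5
scene [374. 180.] 563 136 [36. 16.] bar ang 83.3
scene [369. 207.] 635 131 [12. 11.] bar ang 73.2
side [239. 115.] 631 128 [11.  8.] bar ang 73.6
side [234. 174.] 507 -122 [10. 12.] bar ang 94.0
```

View pics/s4.png

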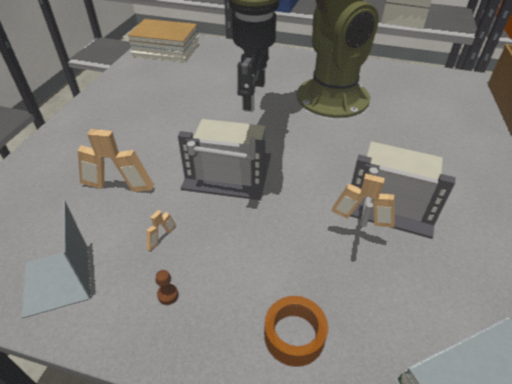

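The used peg is folded flat along its panel at (225,152), about 0.06 rad. The marker still hangs on the next peg at (372,190), and the arm is clear.

```bash
python3 - <<'E'
from h import *
env.hold(.3); print(order.job_done())
E
```

```text
the job is handed in; nothing more can be done
None
```

The job is handed in, with no verdict returned: by the last images the marker hangs upright astride the swung-out peg of next_post, the used_post peg is folded to about 0.06 rad, and the arm is clear, at about 25 s of the 72 s limit.

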